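# Flip the square dish onto the finishing board

### The arm

A 7-joint arm with a two-finger parallel gripper is mounted at the origin on the work surface. World frame = base frame: x ahead of the robot, y to its left, z up, the work surface at z = 0. Lengths are in m, angles in rad, forces in N, time in s.
With the tool pointing down it reaches from about 0.35 to 0.9 m from the base axis. Payload 19.9 kg.
Tool frame: the origin (TCP) lies midway between the tips of the shut fingers; the grasp point (between the pads) lies 19 mm behind it; z points along the fingers, y is the line along which they close (so a half turn about z gives the same grasp; the last joint's range is limited). The gripper opens to 94 mm and grips with 3 to 60 N. Pads are 16 mm wide; open, the fingers measure 119 mm over their backs; the gripper's body (75 mm by 177 mm) begins 78 mm behind the grasp point.
Start: joints at [-1.355, 0.417, -0.01, 1.614, 0.005, 1.111, -0.053], TCP at [0.159, 0.604, 0.205] pointing down, gripper open.
Joint ranges: [-2.81, 2.81], [-0.39, 2.02], [-1.27, 1.25], [0.06, 2.57], [-1.19, 4.33], [0.19, 2], [-2.82, 2.82]. Speed limits (rad/s): [1.89, 1.89, 2.39, 2.39, 3.01, 3.01, 3.01].

### API

Orientations are given as a unit quaternion [x, y, z, w].
In Python, from bench import arm gives the robot as it stands. The module is installed in compiled form; this text tells all that it offers. Calls block until the motion is done:
- arm.move_ptp(position, orientation): joint-space move of the TCP to a pose.
- arm.servo_line(position, rot=None, max_speed=0.15, until_force=None): straight line of the TCP; rot=None keeps the orientation; max_speed is the mean speed in m/s. With until_force (N) it stops when the force on the tool has changed by that much, and returns True; else False.
- arm.goto_joints(angles): joint-space move.
- arm.release() and arm.gripper_close(grip_force=None): open the fingers fully, or close them until they stop; grip_force is the grip in N (None keeps the last).
- arm.wait(seconds).
- arm.ik(position, orientation): joint angles nearest the present ones, or None.
- arm.get_obs(): the state.
- arm.get_image(name): name is "scene" or "side" or "wrist"; returns a dict with "image" (400x640x3 uint8, red, green, blue), "fov_y" (degrees; the focal length in pixels is half the picture's height over the tangent of half this angle, whatever the lens; pixels are square), "cx", "cy" (the principal point, pixels), "R" (3x3) and "t" (3): a world point X has camera coordinates R X + t. Camera axes: x right, y down, z forward; pixel columns grow to the right and rows downward; lengths in m; the calibration is good to about 2 mm. A picture is of the moment at which its call begins. There is no depth.
A pose or a line that the arm cannot do raises arm.Unreachable and nothing moves.
- arm.job_done(): hands the job in; it is judged then, once.
The state is a dict: "time_s": time; "qpos": joint angles; "qd": joint speeds; "joint_torque": joint torques, N m; "eef_pos": TCP position; "tcp_rot": TCP orientation; "force": force on the tool from outside, world axes, zero at the start; "ft_torque": the same for the moment, N m; "grip_width": finger opening in m; "grasp_force": force on a finger pad.
Only numpy, scipy, OpenCV 4.12 (cv2) and the standard library are available. Lean on these libraries where they do the work, as an engineer would, in place of code of your own. Each camera call takes 0.05 s, during which the arm holds its last target. There are 200 camera calls.

### The job

Turn the flat square wooden dish over so that its foot can be oiled: with the fingertips, push it across the table against the front edge of the raised board, tip it up there on its edge and topple it over onto the board, foot up. Then push it on until the whole dish lies flat on the board with nothing overhanging, and draw back. Do not pinch the dish or lift it clear, and leave the other things where they are.

Things in the scene. Friction and masses are not known exactly. Their poses are not given: they have to be found in the camera images.
- board: Raised finishing board: a fixed wooden slab 240 mm (its x) by 300 mm (its y), 30 mm thick, covered with white paper on top. Origin at the centre of its underside, on the table, z up. Its front edge is the upright face at its x = -120 mm, 30 mm high, facing the dish; x points from it inwards over the board. The toppled dish may come to rest leaning across this edge; pushing its foot brings it on.
- dish: Loose flat dish of brown wood, about 0.16 kg: a square-edged plate 120 x 120 x 10 mm (z 14 to 24 mm) with a shallow hollow 84 mm across in its top, on a round foot 64 mm across and 14 mm high, which the plate overhangs. Origin at the centre of the foot's underside; z from foot to hollowed face (down once flipped); x, y along the sides. Starts on the table before the board's front edge, up to 15 degrees askew.
- dish_corner_a (a point): Corner of the dish's square plate, on the hollowed face, at x, y, z = +60, +60, +24 mm in the dish's frame.
- dish_corner_b (a point): Corner of the dish's square plate, on the hollowed face, at x, y, z = -60, +60, +24 mm in the dish's frame.
- dish_corner_c (a point): Corner of the dish's square plate, on the hollowed face, at x, y, z = -60, -60, +24 mm in the dish's frame.
- dish_corner_d (a point): Corner of the dish's square plate, on the hollowed face, at x, y, z = +60, -60, +24 mm in the dish's frame.
- bowl_a: Bystander, loose, to be left alone: rough-rimmed dark bowl, 105 mm across. Origin at its underside.
- bowl_b: Bystander, loose, to be left alone: rough-rimmed dark bowl, 95 mm across. Origin at its underside.
- oil_jar: Bystander, loose, to be left alone: open glass jar, 68 mm across and 85 mm high. Origin at its underside.
- knob_pot: Bystander, loose, to be left alone: little turned pot with a knob, 50 mm across and 56 mm high, standing near one rear corner of the board. Origin at its underside.
- sanding_block: Bystander, loose, to be left alone: cork block 70 x 40 x 28 mm. Origin at its underside.
- brush: Bystander, loose, to be left alone: brush lying on the table (about 0.2 m long).
- candle_cup: Bystander, loose, to be left alone: small turned candle cup, 48 mm across and 50 mm high, standing near the other rear corner of the board. Origin at its underside.
Mind the look-alikes: they are no part of the job. Several things have the shape of the dish; the one meant has the colours described above.

How it is judged:
By the outcome, as a careful person would: the job done as asked, in the order asked, and still so for the second after the job is handed in, with the robot touching nothing.
It also fails if it takes over 69 s, if anything falls off the work surface, if the arm or the gripper's body presses on something with over 40 N, if the wrist force passes 120 N, or if a joint passes its speed limit or range.

## Working session

There is one attempt and no reset: what is moved stays moved. The work goes in short steps, each a Python script; the robot and the scene stay as the last script left them, time stands still between calls to the robot, and variables do not carry over. Pictures are saved under pics/ and viewed, at most 10 in all, crops included, and the job is handed in when it is done.

```bash
mkdir -p pics; ls
python3 - <<'E'
from bench import arm
import cv2,numpy as np,pickle
D={}
for n in ["scene","side","wrist"]:
    d=arm.get_image(n); D[n]=d
    cv2.imwrite(f"pics/{n}0.png",d["image"][:,:,::-1])
    C=-d["R"].T@d["t"]; print(n,d["fov_y"],d["cx"],d["cy"],C.round(3),np.array(d["R"]).round(2).tolist())
pickle.dump(D,open("d0.pkl","wb"))
o=arm.get_obs();print(o["time_s"],o["eef_pos"],o["tcp_rot"],o["grip_width"])
E
```

```text
pics
scene 54.13361186053425 316.5381818966252 195.76196580463971 [1.026 0.237 0.891] [[-0.49, 0.87, -0.01], [0.73, 0.41, -0.54], [-0.47, -0.27, -0.84]]
side 56.21396169348251 323.4789951468674 198.20333377158872 [-0.045 -0.657  0.831] [[0.73, -0.69, 0.02], [-0.45, -0.5, -0.74], [0.52, 0.52, -0.67]]
wrist 70.07233026220388 319.79658505009075 195.6717271625766 [0.077 0.626 0.384] [[0.25, 0.97, -0.0], [0.93, -0.24, 0.29], [0.28, -0.07, -0.96]]
0.15 [0.15865211 0.60421677 0.20499976] [ 1.28034971e-01  9.91769540e-01 -4.74048948e-04 -2.33211916e-05] 0.09410452024336634
```

View pics/scene0.png

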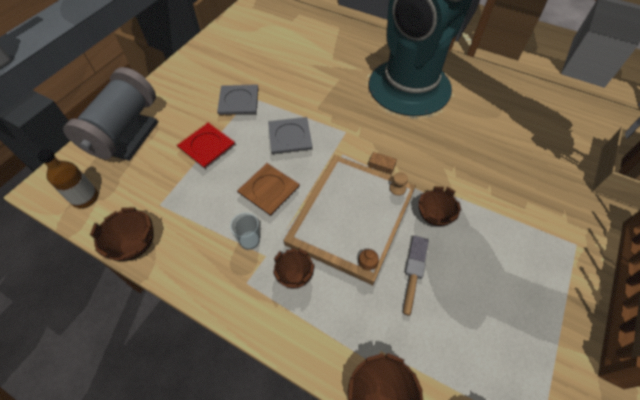

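View pics/side0.png

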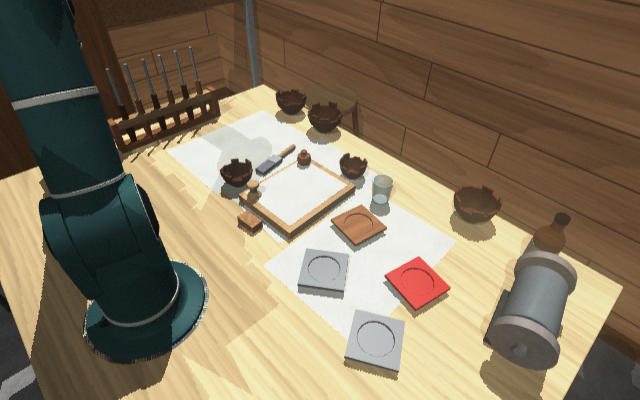

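```bash
cat > h.py <<'E'
import cv2,numpy as np
def cam(d):
    f=200/np.tan(np.radians(d["fov_y"]/2)); K=np.array([[f,0,d["cx"]],[0,f,d["cy"]],[0,0,1]])
    return K,np.array(d["R"]),np.array(d["t"])
def ray(d,uv,z):
    K,R,t=cam(d); C=-R.T@t; v=R.T@np.linalg.solve(K,[uv[0],uv[1],1.]); return C+v*(z-C[2])/v[2]
def proj(d,X):
    K,R,t=cam(d); p=K@(R@np.array(X)+t); return p[:2]/p[2]
# rectified ortho image on plane z: 1px = 1mm, x=x0+row*s (row down = +x), y=y0+col*s
def rect(d,z,x0,y0,nx,ny,s=.001):
    K,R,t=cam(d)
    A=np.array([[0,s,x0],[s,0,y0],[0,0,z],[0,0,1]]) # (col,row,1)->(x,y,z,1)
    H=K@np.c_[R,t]@A
    return cv2.warpPerspective(d["image"],np.linalg.inv(H),(ny,nx))
E
python3 - <<'E'
import pickle,cv2,numpy as np
from h import *
D=pickle.load(open("d0.pkl","rb"))
for n,uvs in dict(scene=dict(dish=(268,189),board=(350,215),jar=(246,240),bowl1=(294,275),bowl2=(440,212),pot=(400,188),cup=(368,265),block=(382,166)),side=dict(dish=(358,224),board=(300,192),jar=(381,200),bowl1=(352,172),bowl2=(236,178),pot1=(253,192),pot2=(304,162),block=(250,226))).items():
    for k,uv in uvs.items(): print(n,k,ray(D[n],uv,.024 if k=="dish" else .03 if k=="board" else 0.).round(3))
c=ray(D["scene"],(268,189),.024)
x0,y0=c[0]-.25,c[1]-.5
ims=[rect(D[n],.024,x0,y0,500,700) for n in("scene","side")]
print("x0y0",x0,y0)
cv2.imwrite("pics/rect.png",cv2.resize(np.hstack(ims),(800,int(500*800/1400)))[:,:,::-1])
E
```

```text
scene dish [ 0.585 -0.17   0.024]
scene board [0.553 0.058 0.03 ]
scene jar [ 0.73  -0.144  0.   ]
scene bowl1 [0.75 0.01 0.  ]
scene bowl2 [0.412 0.255 0.   ]
scene pot [0.393 0.133 0.   ]
scene cup [0.64  0.154 0.   ]
scene block [0.347 0.058 0.   ]
side dish [ 0.573 -0.181  0.024]
side board [0.535 0.039 0.03 ]
side jar [ 0.728 -0.144 -0.   ]
side bowl1 [ 0.764  0.022 -0.   ]
side bowl2 [0.44  0.268 0.   ]
side pot1 [0.44  0.169 0.   ]
side pot2 [0.676 0.18  0.   ]
side block [0.343 0.048 0.   ]
x0y0 0.3348949501247078 -0.6703963374978812
```

View pics/rect.png

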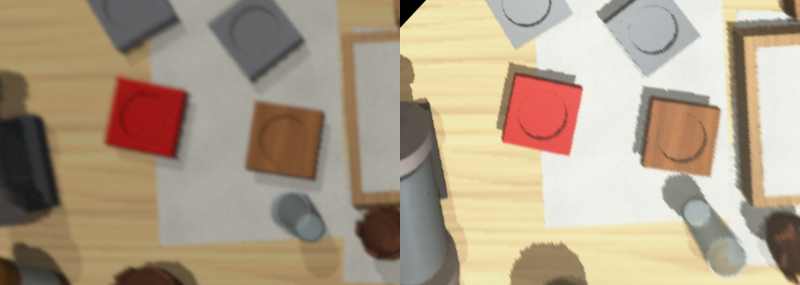

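```bash
cat > m.py <<'E'
from h import *
def big(m,seed=None):
    n,l,s,c=cv2.connectedComponentsWithStats(m.astype(np.uint8))
    k=l[seed] if seed is not None else 1+s[1:,4].argmax()
    return (l==k).astype(np.uint8)
def box(m,x0,y0):
    h=cv2.convexHull(np.vstack(cv2.findContours(m,0,2)[0]))
    (c,r),(w,hh),a=cv2.minAreaRect(h); b=cv2.boxPoints(((c,r),(w,hh),a))
    return np.array([x0+r/1000,y0+c/1000]),(w,hh,a),np.c_[x0+b[:,1]/1000,y0+b[:,0]/1000]
def hsv(i): return cv2.cvtColor(i,cv2.COLOR_RGB2HSV)
E
python3 - <<'E'
import pickle
from m import *
D=pickle.load(open("d0.pkl","rb"))
# board paper
x0,y0=.3,-.15; tot=[]
for n in("scene","side"):
    im=hsv(rect(D[n],.03,x0,y0,500,450)); m=(im[...,1]<45)&(im[...,2]>120)
    m=cv2.morphologyEx(m.astype(np.uint8),cv2.MORPH_OPEN,np.ones((5,5)))
    m=big(m,(245,200)); c,s,b=box(m,x0,y0); print(n,"paper",c,np.round(s,1),b.round(3).tolist())
x0,y0=.48,-.28
ms=[]
for n in("scene","side"):
    raw=rect(D[n],.024,x0,y0,210,190);im=hsv(raw)
    print(n,im[90,90],im[105,130])
    v=im[90,90].astype(int)
    m=(im[...,1]>100)&(im[...,2]>60)&(im[...,0]<20)
    m=big(cv2.morphologyEx(m.astype(np.uint8),cv2.MORPH_OPEN,np.ones((5,5)))); ms.append(m); c,s,b=box(m,x0,y0); print(n,"dish",c,np.round(s,1),b.round(3).tolist())
m=big(ms[0]&ms[1]); c,s,b=box(m,x0,y0); print("both",c,np.round(s,1),b.round(3).tolist())
# jar, bowl1 outlines on table
E
```

```text
scene paper [0.53920984 0.06224951] [258.6 208.5  86.8] [[0.41600000858306885, -0.04899999871850014], [0.40400001406669617, 0.1589999943971634], [0.6620000004768372, 0.17399999499320984], [0.6740000247955322, -0.03500000014901161]]
side paper [0.53821196 0.05946068] [260.2 210.3  86.7] [[0.414000004529953, -0.05299999937415123], [0.4020000100135803, 0.15700000524520874], [0.6620000004768372, 0.1720000058412552], [0.6740000247955322, -0.03799999877810478]]
scene [ 13 157 125] [ 13 155 122]
scene dish [ 0.58106724 -0.17238508] [119.7 118.5   8.5] [[0.6309999823570251, -0.23999999463558197], [0.5139999985694885, -0.22300000488758087], [0.531000018119812, -0.10400000214576721], [0.6489999890327454, -0.12200000137090683]]
side [ 13 130 198] [ 13 129 182]
side dish [ 0.5750359  -0.17876302] [119.8 120.3   8.6] [[0.6259999871253967, -0.24699999392032623], [0.5070000290870667, -0.2290000021457672], [0.5249999761581421, -0.11100000143051147], [0.6430000066757202, -0.1289999932050705]]
both [ 0.57848653 -0.17558887] [112.5 114.5   8.6] [[0.6269999742507935, -0.23999999463558197], [0.5130000114440918, -0.22300000488758087], [0.5299999713897705, -0.11100000143051147], [0.6430000066757202, -0.1289999932050705]]
```

```bash
cat > b.py <<'E'
import numpy as np
from scipy.spatial.transform import Rotation as Ro
C=np.array([.5387,.061]); F=np.array([-.0577,.9983]); L=np.array([-.9983,-.0577])  # board centre, inward x, board y
def P(bx,by,z): return np.r_[C+F*bx+L*by,z]
def Q(tilt,yaw=0.):   # fingers lean forward by tilt deg; yaw deg about z relative to the board; tool y = -board y
    s,c=np.sin(np.radians(tilt)),np.cos(np.radians(tilt)); f=np.r_[F,0]; u=np.array([0,0,1.])
    z=s*f-c*u; x=c*f+s*u
    return (Ro.from_euler('z',yaw,degrees=True)*Ro.from_matrix(np.c_[x,np.cross(z,x),z])).as_quat()
E
python3 - <<'E'
from bench import arm
from b import *
for n,p,q in [("above",P(-.34,-.013,.2),Q(0,-12)),("down",P(-.33,-.013,.01),Q(0,-12)),("push",P(-.25,-.013,.01),Q(0)),
 ("hi45",P(-.30,-.013,.12),Q(45)),("lo45",P(-.27,-.013,.008),Q(45)),("lo55",P(-.27,-.013,.008),Q(55)),("mid",P(-.2,-.013,.1),Q(45)),("top",P(-.13,-.013,.12),Q(45)),("over",P(-.06,-.013,.12),Q(45)),("over20",P(-.06,-.013,.12),Q(20)),("fin",P(-.1,-.013,.035),Q(0))]:
    r=arm.ik(p,q); print(n,p.round(3),None if r is None else np.round(r,2))
E
```

```text
above [ 0.571 -0.278  0.2  ] [-0.19  0.57  0.86  1.61 -0.46  1.17  0.62]
down [ 0.571 -0.268  0.01 ] [-0.16  0.83  0.8   1.75 -0.74  0.9   0.81]
push [ 0.566 -0.188  0.01 ] [-0.37  0.84  0.91  1.84 -0.84  0.9   1.  ]
hi45 [ 0.569 -0.238  0.12 ] [ 0.11  1.07  0.97  1.39 -1.14  1.91  1.27]
lo45 [ 0.567 -0.208  0.008] [ 0.11  1.16  0.86  1.46 -1.18  1.75  1.33]
lo55 [ 0.567 -0.208  0.008] [ 0.22  1.21  0.75  1.36 -1.18  1.86  1.31]
mid [ 0.563 -0.138  0.1  ] [-0.06  1.01  0.96  1.59 -1.17  1.8   1.26]
top [ 0.559 -0.068  0.12 ] [-0.15  0.88  0.89  1.7  -1.14  1.7   1.18]
over [0.555 0.002 0.12 ] [-0.23  0.79  0.8   1.78 -1.13  1.58  1.11]
over20 [0.555 0.002 0.12 ] [-0.52  0.62  0.89  1.86 -0.87  1.2   0.84]
fin [ 0.557 -0.038  0.035] [-0.44  0.6   0.59  1.92 -0.47  0.76  0.47]
```

Run:
```python
from bench import arm
from b import *
arm.move_ptp(P(-.345,-.013,.2),Q(0,-12)); print(arm.get_obs()["time_s"])
arm.servo_line(P(-.335,-.013,.012),max_speed=.15)
print(arm.servo_line(P(-.285,-.013,.012),Q(0,-12),max_speed=.08))
print(arm.servo_line(P(-.265,-.013,.012),Q(0,0),max_speed=.05,until_force=15))
print(arm.servo_line(P(-.240,-.013,.012),max_speed=.04,until_force=6))
o=arm.get_obs(); print(o["time_s"],(o["eef_pos"][:2]-C)@F,(o["eef_pos"][:2]-C)@L,o["eef_pos"][2],o["force"])
import cv2
for n in("scene","side"): cv2.imwrite(f"pics/{n}1.png",arm.get_image(n)["image"][:,:,::-1])
a=cv2.imread("pics/scene1.png")[90:310,180:480];b=cv2.imread("pics/side1.png")[120:340,180:480]
cv2.imwrite("pics/c1.png",np.hstack([cv2.resize(x,None,fx=1.33,fy=1.33,interpolation=2) for x in(a,b)]))
```

```text
3.5583
False
False
True
6.7083 -0.25300780448939814 -0.012815047126687998 0.01200947978071197 [ 1.50707874 -4.33563167  3.65720302]
```

View pics/c1.png

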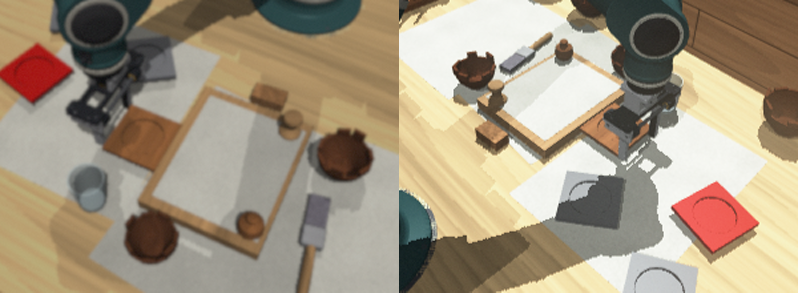

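```bash
cat >> b.py <<'E'
def st(arm):
    o=arm.get_obs(); d=o["eef_pos"][:2]-C; f=o["force"]
    print("t %.1f bx %.4f by %.4f z %.4f Ff %.1f Fz %.1f"%(o["time_s"],d@F,d@L,o["eef_pos"][2],f[:2]@F,f[2])); return d@F
def snap(arm,name,boxes=dict(scene=(90,310,180,480),side=(120,340,180,480))):
    import cv2
    o=[]
    for n,(a,b,c,d) in boxes.items(): o.append(cv2.resize(arm.get_image(n)["image"][a:b,c:d,::-1],None,fx=1.33,fy=1.33,interpolation=2))
    cv2.imwrite(f"pics/{name}.png",np.hstack(o))
E
python3 - <<'E'
from bench import arm
from b import *
st(arm)
print(arm.servo_line(P(-.244,-.013,.012),max_speed=.03,until_force=8)); st(arm)
arm.servo_line(P(-.285,-.013,.014),max_speed=.15)
arm.servo_line(P(-.29,-.013,.06),max_speed=.15); st(arm)
arm.servo_line(P(-.29,-.013,.05),Q(35),max_speed=.03); 
arm.servo_line(P(-.275,-.013,.0068),max_speed=.1); st(arm)
print(arm.servo_line(P(-.235,-.013,.0068),max_speed=.03,until_force=5)); st(arm)
snap(arm,"c2")
E
```

```text
t 6.8 bx -0.2530 by -0.0128 z 0.0119 Ff -3.2 Fz 2.2
True
t 7.0 bx -0.2531 by -0.0127 z 0.0120 Ff -4.1 Fz 2.7
t 7.8 bx -0.2891 by -0.0133 z 0.0600 Ff 0.5 Fz -0.4
t 9.3 bx -0.2745 by -0.0128 z 0.0061 Ff 0.7 Fz 0.9
True
t 10.2 bx -0.2492 by -0.0130 z 0.0065 Ff -2.3 Fz -0.2
```

View pics/c2.png

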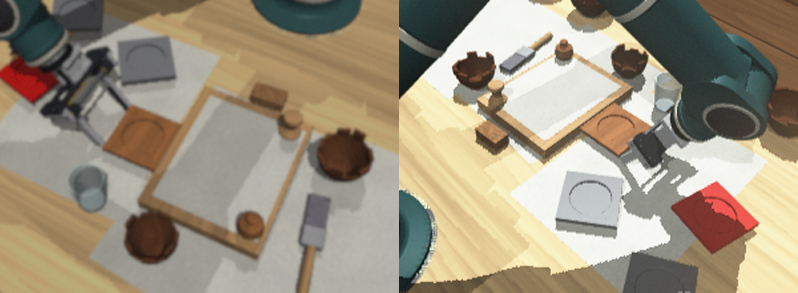

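```bash
cat >> b.py <<'E'
def tcp(phi,th,t,X0=-.121):
    p,h=np.radians(phi),np.radians(th)
    B=np.array([X0-.010*np.sin(p),0]); u=np.array([-np.cos(p),np.sin(p)])
    E=B+.12*u+ (np.array([0,.014])*max(0,1-phi/26))
    K=E-t*np.array([-np.sin(h),np.cos(h)]) if phi<=90-th else E-t*u
    return K-.008*np.array([np.cos(h),np.sin(h)])
def lift(arm,seq,speed=.06,by=-.013):
    for phi,th,t in seq:
        b=tcp(phi,th,t); arm.servo_line(P(b[0],by,b[1]),Q(th),max_speed=speed); st(arm)
E
python3 - <<'E'
from bench import arm
from b import *
for s in [(4,37,.005),(10,40,.008),(20,44,.010),(32,45,.012),(45,45,.012)]: print(s,tcp(*s))
lift(arm,[(4,37,.005),(10,40,.008),(20,44,.010),(32,45,.012),(45,45,.012)])
snap(arm,"c3")
E
```

```text
(4, 37, 0.005) [-0.24478526  0.01140923]
(10, 40, 0.008) [-0.24189947  0.01818251]
(20, 44, 0.01) [-0.23599145  0.03152252]
(32, 45, 0.012) [-0.22523654  0.04944818]
(45, 45, 0.012) [-0.21009545  0.07071068]
t 10.6 bx -0.2484 by -0.0128 z 0.0112 Ff -19.1 Fz -1.6
t 10.9 bx -0.2432 by -0.0126 z 0.0180 Ff -5.1 Fz -0.9
t 11.2 bx -0.2360 by -0.0129 z 0.0312 Ff 0.1 Fz 0.0
t 11.8 bx -0.2251 by -0.0132 z 0.0497 Ff -0.5 Fz 1.0
t 12.3 bx -0.2101 by -0.0131 z 0.0709 Ff -1.5 Fz 0.2
```

View pics/c3.png

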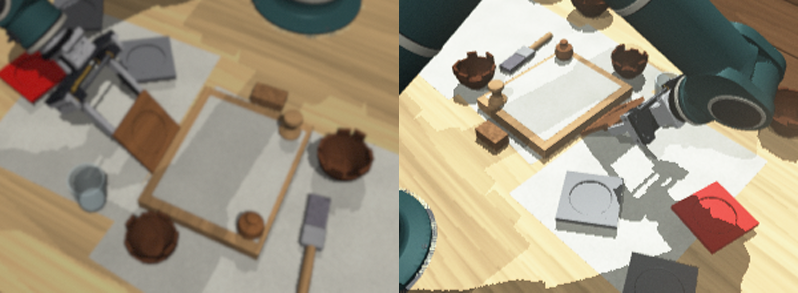

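Run:
```python
from bench import arm
from b import *
lift(arm,[(55,45,.014),(65,45,.015),(75,45,.016),(85,45,.016),(92,45,.016)])
k=.008*np.sqrt(.5)
for x,z in [(-.104,.106),(-.080,.100),(-.060,.092)]:
    arm.servo_line(P(x-k,-.013,z-k),max_speed=.06); st(arm)
arm.wait(.3); st(arm)
snap(arm,"c4")
```

```text
t 12.9 bx -0.1953 by -0.0131 z 0.0815 Ff -1.2 Fz -0.2
t 13.3 bx -0.1798 by -0.0131 z 0.0898 Ff -1.3 Fz -0.7
t 13.8 bx -0.1628 by -0.0130 z 0.0950 Ff -1.0 Fz -1.1
t 14.2 bx -0.1453 by -0.0131 z 0.0981 Ff -0.9 Fz -0.1
t 14.6 bx -0.1325 by -0.0130 z 0.0983 Ff 0.4 Fz -0.5
t 15.1 bx -0.1095 by -0.0130 z 0.1005 Ff -0.1 Fz -0.7
t 15.7 bx -0.0856 by -0.0130 z 0.0944 Ff 0.2 Fz 1.1
t 16.2 bx -0.0654 by -0.0129 z 0.0863 Ff 0.8 Fz 0.6
t 16.5 bx -0.0659 by -0.0130 z 0.0864 Ff 0.3 Fz -0.2
```

View pics/c4.png

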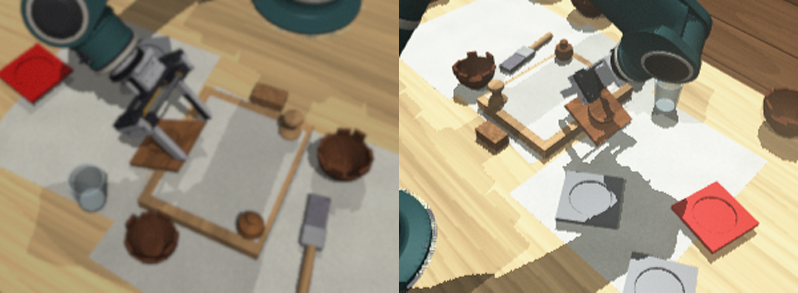

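Run:
```python
from bench import arm
from b import *
arm.servo_line(P(-.075,-.013,.2),max_speed=.2)
arm.servo_line(P(-.33,-.013,.2),Q(20),max_speed=.25); st(arm)
snap(arm,"c5",dict(scene=(120,290,200,430),side=(130,300,220,450)))
import pickle
pickle.dump({n:arm.get_image(n) for n in("scene","side")},open("d5.pkl","wb"))
import cv2; a=cv2.imread("pics/c5.png"); cv2.imwrite("pics/c5.png",cv2.resize(a,(800,295),interpolation=2))
```

```text
t 18.5 bx -0.3287 by -0.0131 z 0.1997 Ff 0.8 Fz -0.4
```

View pics/c5.png

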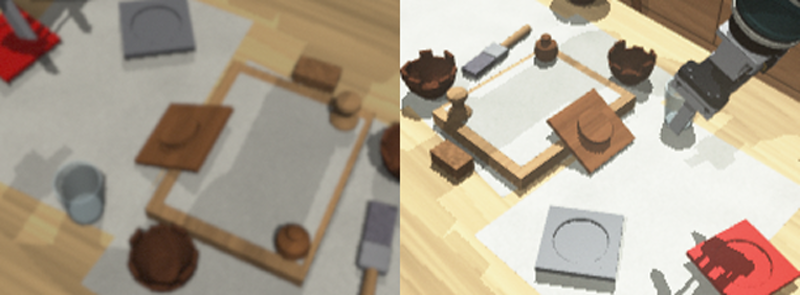

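```bash
cat > tri.py <<'E'
from h import *; from b import *
def tri(D,a,b):
    Ps=[];
    for n in("scene","side"):
        K,R,t=cam(D[n]); Ps.append(K@np.c_[R,t])
    X=cv2.triangulatePoints(*Ps,np.float64(a).reshape(2,1),np.float64(b).reshape(2,1)); X=(X[:3]/X[3])[:,0]
    return np.array([(X[:2]-C)@F,(X[:2]-C)@L,X[2]]),np.linalg.norm(proj(D["scene"],X)-a)
E
python3 - <<'E'
import pickle
from tri import *
D=pickle.load(open("d5.pkl","rb"))
s=460*1.33/1.33/800*1.0
for n,a,b in [("in-x",(233,105),(547,122)),("in+x",(195,170),(595,88)),("out+x",(136,165),(633,133)),("out-x",(170,103),(590,172)),("foot",(180,128),(596,128))]:
    a=np.array(a)*.575+(200,120); b=(np.array(b)-(400,0))*.575+(220,130)
    x,e=tri(D,a,b); print(n,x.round(3),round(e,1))
E
```

```text
in-x [-0.08   0.045  0.059] 1.1
in+x [-0.08  -0.08   0.061] 0.9
out+x [-0.176 -0.083  0.008] 0.1
out-x [-0.184  0.041  0.006] 0.1
foot [-0.139 -0.017  0.042] 1.4
```

Run:
```python
from bench import arm
from b import *
arm.gripper_close()
B=np.array([-.178,.004]);a=np.radians(27);u=np.array([np.cos(a),np.sin(a)]);n=np.array([-u[1],u[0]]); by=-.018
def go(p,th=None,v=.06,**k):
    r=arm.servo_line(P(p[0],by,p[1]),None if th is None else Q(th),max_speed=v,**k); st(arm); return r
s=B+.012*u+.016*n
go(s+.08*n,27,.2); print(go(s,None,.06,until_force=6))
go(s+.015*u+.001*n,None,.05)
go((-.140,.046),22,.05)
go((-.125,.047),15,.05)
snap(arm,"c6",dict(scene=(120,290,200,430),side=(130,300,220,450)))
```

```text
t 21.0 bx -0.2122 by -0.0183 z 0.0958 Ff -0.5 Fz 0.0
t 22.5 bx -0.1748 by -0.0182 z 0.0240 Ff 0.5 Fz -0.1
False
t 23.0 bx -0.1612 by -0.0181 z 0.0317 Ff -0.4 Fz -0.5
t 23.6 bx -0.1401 by -0.0179 z 0.0459 Ff 0.3 Fz 0.4
t 24.1 bx -0.1252 by -0.0179 z 0.0469 Ff 0.5 Fz 0.1
```

View pics/c6.png

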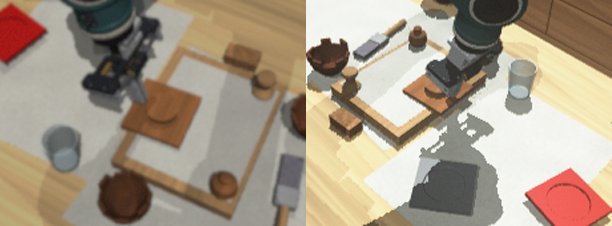

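Run:
```python
from bench import arm
from b import *
import pickle
by=-.018
arm.servo_line(P(-.082,by,.047),max_speed=.05); st(arm)
arm.servo_line(P(-.095,by,.049),max_speed=.1)
arm.servo_line(P(-.13,by,.14),max_speed=.2)
arm.servo_line(P(-.33,by,.2),max_speed=.25); st(arm)
pickle.dump({n:arm.get_image(n) for n in("scene","side")},open("d7.pkl","wb"))
snap(arm,"c7",dict(scene=(120,290,200,430),side=(130,300,220,450)))
from m import *
D=pickle.load(open("d7.pkl","rb")); x0,y0=.40,-.14
for n in D:
    im=hsv(rect(D[n],.04,x0,y0,300,330)); v=im[:,:,:]
    m=(v[...,1]>100)&(v[...,2]>50)&(v[...,0]<15); m=cv2.morphologyEx(m.astype(np.uint8),cv2.MORPH_OPEN,np.ones((9,9)))
    r,c=(np.array(P(-.04,by,0)[:2]-[x0,y0])*1000).astype(int); m=big(m,(r,c))
    ce,s,b=box(m,x0,y0); print(n,np.round(s,1),[((p-C)@F).round(3) for p in b],[((p-C)@L).round(3) for p in b])
```

```text
t 25.2 bx -0.0823 by -0.0180 z 0.0471 Ff 0.5 Fz 0.3
t 27.1 bx -0.3285 by -0.0181 z 0.1992 Ff 1.2 Fz -0.0
scene [119.4 119.5  82.8] [np.float64(-0.105), np.float64(0.014), np.float64(0.022), np.float64(-0.097)] [np.float64(0.036), np.float64(0.044), np.float64(-0.075), np.float64(-0.084)]
side [120.5 119.7  82.6] [np.float64(-0.11), np.float64(0.009), np.float64(0.018), np.float64(-0.102)] [np.float64(0.043), np.float64(0.051), np.float64(-0.069), np.float64(-0.078)]
```

View pics/c7.png

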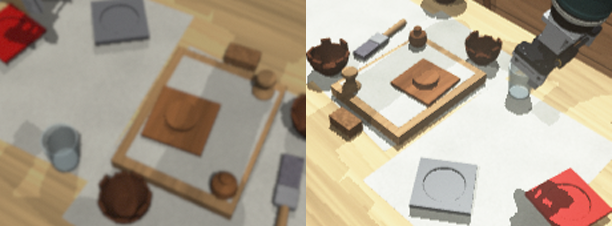

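```bash
python3 -c "
from bench import arm
arm.wait(.3); print(arm.job_done())"
```

```text
the job is handed in; nothing more can be done
None
```

The dish is turned over, foot up, lying flat on the board about 10 mm inside the front edge by my camera measurement. The arm is drawn back and the job was handed in at about 27 s of robot time; in the last picture the other things looked undisturbed.

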